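# Test-light a hazard lamp: fold out its foot, fit the bayonet lens and hold it half-turned

## Robot

A 7-joint arm with a two-finger parallel gripper is mounted at the origin on the work surface. World frame = base frame: x ahead of the robot, y to its left, z up, the work surface at z = 0. Lengths are in m, angles in rad, forces in N, time in s.
With the tool pointing down it reaches from about 0.375 to 0.925 m from the base axis. Payload 3.1 kg.
Tool frame: the origin (TCP) lies between the finger pads; the fingertips stand 19 mm ahead of it and the grasp point (between the pads) is the TCP; z points along the fingers, y is the line along which they close (so a half turn about z gives the same grasp; the last joint's range is limited). The gripper opens to 85 mm and grips with 20 to 120 N. Pads are 22 mm wide; open, the fingers measure 114 mm over their backs; the gripper's body (76 mm by 85 mm) begins 54 mm behind the grasp point. The pads swing forward as they close: fully open they stand 13 mm farther back than shut.
Start: joints at [-0.098, 0.383, 0.044, 1.598, -0.018, 1.161, -0.05], TCP at [0.65, 0, 0.25] pointing down, gripper open.
Joint ranges: [-2.61, 2.61], [-0.41, 2.15], [-1.48, 1.57], [0, 2.5], [-1.57, 4.71], [0.05, 1.97], [-2.85, 2.85]. Speed limits (rad/s): [2.79, 2.79, 3.14, 3.14, 3.14, 3.14, 3.14].

## Interface

Orientations are given as a unit quaternion [x, y, z, w].
In Python, from bench import move_ptp, movel, move_j, move_gripper, pause, inverse_kinematics, read_camera, camera_params, MotionError, sign_off, look_for, tip_of, read_time_s, read_qpos, read_joint_vel, read_effort, read_eef_pos, read_tcp_rot, read_ft_force, read_ft_torque, read_finger_gap, read_grasp_force gives the robot as it stands. Calls block until the motion is done:
- move_ptp(position, orientation): joint-space move of the TCP to a pose.
- movel(position, orientation=None, speed=0.15): straight line of the TCP; orientation=None keeps the orientation; speed is the mean speed in m/s.
- move_j(angles): joint-space move.
- move_gripper(opening, effort=None): finger opening in m; effort is the grip in N (None keeps the last); returns when the fingers have stopped.
- pause(seconds).
- inverse_kinematics(position, orientation): joint angles nearest the present ones, or None.
- read_camera(name): name is "scene" or "side" or "wrist"; returns the picture (420x560x3 uint8, red, green, blue); there is no depth.
- camera_params(name): a dict with "K" (3x3 intrinsics, pixels), "dist_coeffs" ([k1, k2, p1, p2, k3] as OpenCV has them; the pictures are not rectified), "camera_from_world" (4x4, takes a point from world to camera coordinates). Camera axes: x right, y down, z forward; pixel columns grow to the right and rows downward; lengths in m; the calibration is good to about 2 mm. A picture is of the moment at which its call begins: read the wrist's pose just before it. camera_params takes no time and is no camera call; for the wrist camera it gives the pose at the moment of the call.
A pose or a line that the arm cannot do raises MotionError and nothing moves.
- sign_off(): hands the job in; it is judged then, once.
Trained networks look in the newest picture that a camera, given by its name, has taken for a name from the list of things; names that differ only in an ending like _2 or _b are one class to them, and where a whole thing is asked for, a point or a joint stands for the part that bears it (a point fixed in the world has none). Each returns a list of dicts, best first, with "confidence" (0 to 1); they miss things now and then, are a little off and sometimes report something else, mostly with a low value. They report only what shows in the picture. A call takes as long as a camera call. They do not tell look-alikes from the thing itself.
- look_for(camera, name): "at" ([column, row] in pixels, amid what is visible of it).
- tip_of(camera, name): "at" ([column, row] in pixels: a listed point, or the origin of a listed thing).
Readings, each from a call of its own:
- read_time_s(): time.
- read_qpos(): joint angles.
- read_joint_vel(): joint speeds.
- read_effort(): joint torques, N m.
- read_eef_pos(): TCP position.
- read_tcp_rot(): TCP orientation.
- read_ft_force(): force on the tool from outside, world axes, zero at the start.
- read_ft_torque(): the same for the moment, N m.
- read_finger_gap(): finger opening in m.
- read_grasp_force(): force on a finger pad.
Only numpy, scipy, OpenCV 4.12 (cv2) and the standard library are available. Lean on these libraries where they do the work, as an engineer would, in place of code of your own. Each camera call takes 0.05 s, during which the arm holds its last target. There are 200 camera calls.

## Task

The round black hazard lamp on the shelf needs a light test. Swing its one folded foot out until it snaps into its end position, so that the lamp stands on all three feet, then set the oblong amber lens cap down into the lamp's bayonet collar and turn it clockwise to the test position, half way to the lock where the small stud stands on the collar, without ever letting the lock click. The test contact is sprung, so the job ends while the gripper is still holding the lens at that point; leave everything else on the shelf where it is.

Things in the scene. Friction and masses are not known exactly. Their poses are not given: they have to be found in the camera images.
- beacon: hazard lamp, loose, 1.2 kg, upright: black drum 110 mm across, 38 mm tall, grey bayonet collar 93 mm across on it up to 50 mm. Origin under its centre, z up. Three swivel feet, pivots 62 mm from the axis, at 0, 120 and -120 degrees from its x: the last two are out already (reaching 152 mm), the one on +x is folded; x points the way it will point once out
- socket (a point): centre of the collar's mouth, 50 mm above the shelf; axes as the lamp's. Opening 58 mm across in a 4 mm thick lip, with two entry notches 13 mm wide on the lamp's +x and -x, reaching 38 mm from the axis. Channel under the lip 8 mm high, its floor 38 mm above the shelf
- test_stud (a point): one of two small round steel studs on the collar's top (43 mm from the axis, 2 mm high, opposite each other) that mark the test position, 35 degrees (0.61 rad) clockwise of the notches. Square steel blocks 72 degrees clockwise of the notches mark the lock
- prop_leg (a joint): angle of the folded foot, rad: starts at 0 to 0.35 (0: beside the drum, pointing along the lamp's -y), turns anticlockwise seen from above to its end stop at 1.57 (pointing along the lamp's +x). Stays where left; from 0.85 to 1.3 a spring ball resists (about 2 N at the rubber end), from 1.35 it pulls the foot to 1.57 and keeps it there
- prop_foot (a point): top centre of that foot's rubber end, 30 mm above the shelf: an upright cylinder 20 mm across, 1 to 30 mm high, 80 mm from the hinge; the steel bar between them is 14 mm wide and 3 to 12 mm high
- prop_hinge (a point): the foot's vertical hinge axis, 62 mm from the lamp's axis along the lamp's x, 21 mm above the shelf; axes as the lamp's
- lens: lens cap, loose, about 70 g, 46 mm tall, standing on its skirt; origin under its centre, z up. Round black skirt 54 mm across, 0 to 14 mm high; black flange 74 mm across, 14 to 18 mm high, with a pip over each lug (to 40.5 mm from the axis); oblong amber crown 18 to 46 mm high, 58 mm long along x, 36 wide along y, with flat sides 30 mm long: grip it across y
- lens_lug (a point): foot of one of the lens's two lugs, on its +x and -x, 8 mm wide, 5 mm high, reaching 34 mm from the axis. The lens goes in with its x along the lamp's x (either way round, within 4 degrees) and then stands on the channel's floor, its origin 38 mm above the shelf. Turned clockwise seen from above the lugs run under the lip; anticlockwise is blocked
- test_ring (a joint): sprung contact ring in the channel, rad, 0 at rest, grows clockwise from above. The lugs meet it once the lens is turned 0.09 from the notches: ring = turn of the lens - 0.09. Its spring pushes back with 0.04 Nm at 0, 0.08 at 0.52, 0.14 at 1.25 (end stop). Test position 0.52; contact is made from 0.35 to 0.70. The lock is felt from 0.85 and clicks at about 1.0
- screw_cup: stainless steel cup of screws, 75 mm across, 77 mm tall; origin under its centre; bystander
- patch_tin: flat metal puncture-repair tin, 84 x 60 x 26 mm; origin under its centre; bystander
- tyre_lever: green plastic tyre lever, about 130 x 18 x 8 mm, lying flat; origin under its middle, x along it; bystander
- brake_lever: black brake lever, about 180 mm long, 15 mm thick, lying flat; origin under its middle, x along it; bystander
- tail_lens: rectangular amber tail-light lens on a black backing plate, 92 x 52 x 26 mm, with two screws; not the lens cap of this job; origin under its centre; bystander
- tape_roll: black roll of tape lying flat, 96 mm across, 20 mm tall; origin under its centre; bystander
- screwdriver: screwdriver with black handle, 190 mm, lying flat, handle to its -x; origin under its middle; bystander
- oil_bottle: small white oil bottle, 48 mm across, 140 mm tall; origin under its centre; bystander
Things that resemble listed ones, but are neither listed nor needed, are in the scene too. What is shaped like the lens but red is not meant.

How it is judged:
On the way, in this order (a step that is already met when the one before it is completed fails the run):
1. the folded foot is swung out and seated in its end position, the lens still out of the collar (value of joint prop_leg above 1.48 rad and horizontal distance between lens and beacon above 0.06 m), for 0.2 s.
2. the lens stands in the collar, its lugs through the entry notches and not yet turned far (z of lens in the frame of beacon below 0.0415 m and horizontal distance between lens and beacon below 0.005 m and angle between the z axis of lens and the z axis of beacon, either way round below 0.1 rad and angle between the x axis of lens and the x axis of beacon, either way round below 0.35 rad), for 0.05 s.
At the end, for the whole second after the job is handed in: The fingers still grip the lens (over 1 N), which rests upright in the collar within 5 mm of the axis, lugs under the lip (origin under 41.5 mm above the lamp's underside), test ring at 0.35 to 0.70 rad (lens turned 0.35 to 0.90); foot over 1.48 rad; lamp upright (3 degrees) (z of lens in the frame of beacon below 0.0415 m and horizontal distance between lens and beacon below 0.005 m and angle between the z axis of lens and the z axis of beacon, either way round below 0.1 rad and value of joint prop_leg above 1.48 rad and value of joint test_ring between 0.35 and 0.7 rad and angle between the x axis of lens and the x axis of beacon, either way round between 0.35 and 0.9 rad and contact force between the fingers and lens above 1 N and angular speed of lens below 0.2 rad/s and linear speed of lens below 0.02 m/s and angle between beacon's own z axis and vertical below 0.06 rad); the arm keeps its last pose, push and grip.
It fails at once if the lens is turned on until the lock clicks (test ring past 1.0 rad) (value of joint test_ring above 1 rad).
It fails at once if another thing on the shelf is shifted by more than 30 mm or knocked over (distance of any of screw_cup, patch_tin, tyre_lever, brake_lever, tail_lens, tape_roll, screwdriver, oil_bottle from where it was at the start of the episode above 0.03 m or angle between any of screw_cup, oil_bottle's own z axis and vertical above 0.5 rad).
It also fails if it takes over 54 s, if anything falls off the work surface, if the arm or the gripper's body presses on something with over 40 N, if the wrist force passes 120 N, or if a joint passes its speed limit or range.

## Working session

There is one attempt and no reset: what is moved stays moved. The work goes in short steps, each a Python script; the robot and the scene stay as the last script left them, time stands still between calls to the robot, and variables do not carry over. Pictures are saved under pics/ and viewed, at most 10 in all, crops included, and the job is handed in when it is done.

```bash
ls; mkdir -p pics; cat > h.py <<'E'
from bench import *
import numpy as np, cv2
from scipy.spatial.transform import Rotation as R
def save(cam,name):
    im=read_camera(cam); cv2.imwrite('pics/'+name,im[:,:,::-1]); return im
def ray(P,px):
    K=np.array(P['K']);d=np.array(P['dist_coeffs']);T=np.array(P['camera_from_world'])
    u=cv2.undistortPoints(np.array([[px]],float),K,d)[0,0]
    Rm=T[:3,:3];c=-Rm.T@T[:3,3];return c,Rm.T@np.array([u[0],u[1],1])
def at_z(P,px,z):
    c,r=ray(P,px);return c+r*(z-c[2])/r[2]
def proj(P,X):
    T=np.array(P['camera_from_world']);
    return cv2.projectPoints(np.atleast_2d(np.array(X,float)),cv2.Rodrigues(T[:3,:3])[0],T[:3,3],np.array(P['K']),np.array(P['dist_coeffs']))[0][:,0]
def down(yaw): # tool down, tool y axis at world angle yaw
    return R.from_matrix(np.array([[np.sin(yaw),np.cos(yaw),0],[-np.cos(yaw),np.sin(yaw),0],[0,0,-1]])).as_quat()
E
python3 - <<'E'
from h import *
a=save('scene','a.png');
Z=dict(beacon=0,socket=.05,test_stud=.052,prop_foot=.03,prop_hinge=.021,lens=0,lens_lug=.014,tail_lens=0,screw_cup=0,oil_bottle=0,patch_tin=0,tape_roll=0)
for cam in('scene','side'):
    if cam=='side': save('side','b.png')
    P=camera_params(cam)
    for n,z in Z.items():
        for d in tip_of(cam,n)[:4]:
            print(cam,n,np.round(d['at']),round(d['confidence'],2),np.round(at_z(P,d['at'],z)[:2],3))
print(read_tcp_rot(),down(np.pi/2),down(-np.pi/2),read_time_s())
E
```

```text
pics
scene beacon [296. 200.] 0.75 [0.478 0.147]
scene beacon [301. 156.] 0.33 [0.345 0.422]
scene beacon [162. 256.] 0.23 [ 0.326 -0.235]
scene test_stud [284. 182.] 0.56 [0.44  0.145]
scene prop_foot [278. 357.] 0.7 [ 0.721 -0.355]
scene prop_foot [267. 182.] 0.47 [0.372 0.156]
scene prop_hinge [276. 197.] 0.62 [0.437 0.104]
scene prop_hinge [329. 320.] 0.43 [ 0.76  -0.232]
scene lens [198. 306.] 0.81 [ 0.505 -0.315]
scene lens [181. 367.] 0.78 [ 0.575 -0.439]
scene lens [300. 198.] 0.59 [0.481 0.165]
scene lens [140. 341.] 0.55 [ 0.47  -0.435]
scene lens_lug [166. 363.] 0.89 [ 0.554 -0.452]
scene lens_lug [201. 322.] 0.85 [ 0.548 -0.352]
scene lens_lug [156. 350.] 0.68 [ 0.521 -0.442]
scene tail_lens [392. 185.] 0.89 [0.693 0.376]
scene tail_lens [304. 157.] 0.71 [0.36  0.419]
scene tail_lens [165. 252.] 0.34 [ 0.319 -0.219]
scene screw_cup [273. 283.] 0.71 [ 0.602 -0.18 ]
scene oil_bottle [330. 320.] 0.82 [ 0.756 -0.214]
scene oil_bottle [197. 306.] 0.72 [ 0.503 -0.314]
scene patch_tin [218. 265.] 0.7 [ 0.462 -0.194]
scene patch_tin [201. 318.] 0.66 [ 0.532 -0.335]
scene tape_rol
[... 933 characters left out ...]
 166.] 0.56 [0.355 0.409]Traceback (most recent call last):
  File "<stdin>", line 10, in <module>
  File "h.py", line 16, in down
    return R.from_matrix(np.array([[np.sin(yaw),np.cos(yaw),0],[-np.cos(yaw),np.sin(yaw),0],[0,0,-1]])).as_quat()
           ~~~~~~~~~~~~~^^^^^^^^^^^^^^^^^^^^^^^^^^^^^^^^^^^^^^^^^^^^^^^^^^^^^^^^^^^^^^^^^^^^^^^^^^^^^^^
  File "scipy/spatial/transform/_rotation.pyx", line 1143, in scipy.spatial.transform._rotation.Rotation.from_matrix
ValueError: Non-positive determinant (left-handed or null coordinate frame) in rotation matrix 0: [[ 1.000000e+00  6.123234e-17  0.000000e+00]
 [-6.123234e-17  1.000000e+00  0.000000e+00]
 [ 0.000000e+00  0.000000e+00 -1.000000e+00]].
```

View pics/a.png

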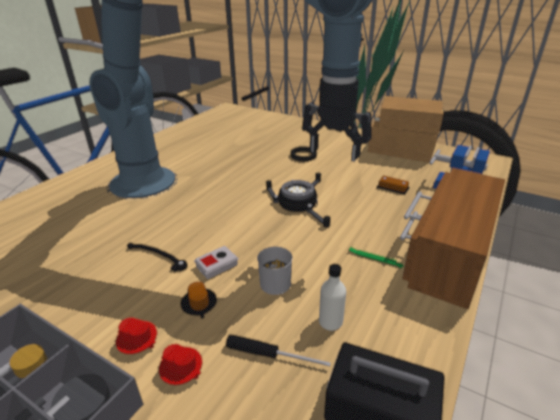

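View pics/b.png

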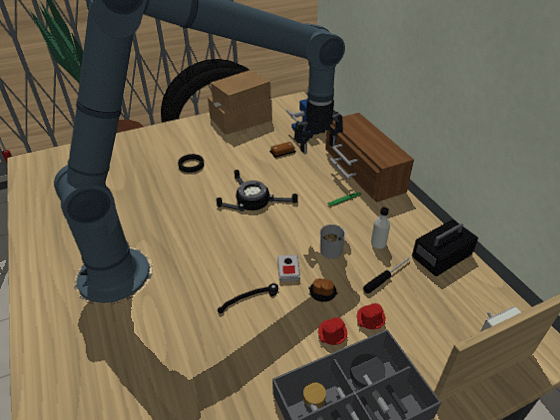

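Candidates for the lens:
- Amber cap: scene (198,297), side (322,290), about (0.51,-0.32). It has an oblong amber crown on a black flange, so I choose this one.
- Red caps: scene (135,335) and (180,363). Wrong colour.
- Tail lens: scene (393,184). Rectangular.
- Amber disc in the tray: scene (27,360).

The lamp is at scene (297,195), side (252,190). Next I'll look at it from above with the wrist camera.

```bash
sed -i 's/^    return R.from_matrix.*/    return R.from_matrix(np.array([[-np.sin(yaw),np.cos(yaw),0],[np.cos(yaw),np.sin(yaw),0],[0,0,-1]])).as_quat()/' h.py
python3 - <<'E'
from h import *
print(R.from_quat(read_tcp_rot()).as_matrix().round(2))
P=camera_params('wrist');T=np.array(P['camera_from_world']);c=-T[:3,:3].T@T[:3,3];print(c.round(3),T[:3,:3].round(2))
q=read_tcp_rot()
print(read_time_s())
move_ptp([.43,.14,.34],q)
P=camera_params('wrist');im=read_camera('wrist');
cv2.imwrite('pics/c.png',im[:,:,::-1]); 
for n,z in dict(beacon=0,socket=.05,test_stud=.052,prop_foot=.03,prop_hinge=.021).items():
    for d in tip_of('wrist',n)[:4]: print(n,np.round(d['at']),round(d['confidence'],2),np.round(at_z(P,d['at'],z)[:2],4))
print(read_time_s())
E
```

```text
[[ 0.  1. -0.]
 [ 1. -0.  0.]
 [ 0. -0. -1.]]
[0.649 0.076 0.374] [[ 1.    0.   -0.  ]
 [ 0.   -0.95  0.3 ]
 [ 0.   -0.3  -0.95]]
1.3
beacon [320. 166.] 0.6 [0.4902 0.1411]
beacon [384. 358.] 0.5 [ 0.6137 -0.1858]
socket [324. 175.] 0.82 [0.4884 0.139 ]
test_stud [284. 175.] 0.82 [0.4396 0.1389]
test_stud [212. 380.] 0.7 [ 0.3296 -0.1822]
prop_foot [235. 154.] 0.92 [0.3759 0.1615]
prop_hinge [275. 198.] 0.79 [0.428  0.1018]
prop_hinge [215. 379.] 0.41 [ 0.3276 -0.2084]
2.6667
```

View pics/c.png

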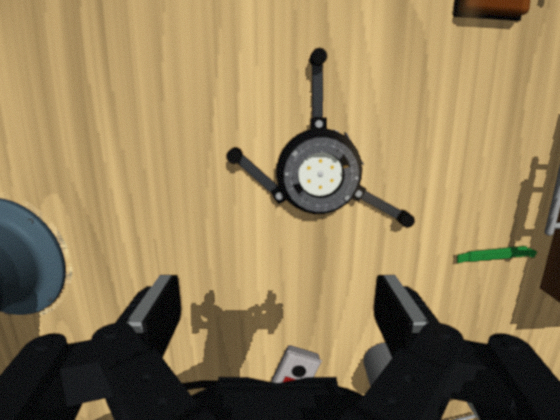

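The wrist view shows the lamp centre at (320,173). Feet that are out are at (318,57) and (404,219), and the folded foot's end is at (235,155) with its hinge at (279,197). So the lamp's x axis points at about -150° in world, and I have to push the bar from its drum side (north) towards the south-west.

```bash
cat >> h.py <<'E'
def u(a): return np.array([np.cos(a),np.sin(a)])
E
python3 - <<'E'
from h import *
P=camera_params('wrist')
A=at_z(P,(318,57),.03)[:2];B=at_z(P,(404,219),.03)[:2];F=at_z(P,(235,155),.03)[:2]
C=at_z(P,(320.5,174.5),.05)[:2]
C2=C
print(A,B,F,C,np.linalg.norm(A-C)) 
aa=np.arctan2(*(A-C)[::-1]);ab=np.arctan2(*(B-C)[::-1]);print(np.degrees([aa,ab]))
# fit: A=C+.142u(th-120deg)?, B=C+.142u(th+120deg)
from scipy.optimize import least_squares
f=lambda p:np.r_[p[:2]+.142*u(p[2]-2*np.pi/3)-A,p[:2]+.142*u(p[2]+2*np.pi/3)-B,p[:2]-C]
s=least_squares(f,[.488,.139,-2.6]);print(s.x,np.degrees(s.x[2]),s.fun)
C=s.x[:2];th=s.x[2];H=C+.062*u(th);v=F-H
q0=(np.arctan2(v[1],v[0])-(th-np.pi/2)+np.pi)%(2*np.pi)-np.pi
print('leg',q0,np.linalg.norm(v))
for q in np.arange(q0-.1,1.5,.15):
  for s_ in(.05,.055):
    b=th-np.pi/2+q; p=H+s_*u(b)-.0215*u(b+np.pi/2)
    yaw=(b+np.pi/2)
    r=[inverse_kinematics([*p,.024],down(yaw+k*np.pi)) for k in(0,1)]
    print(round(q,2),s_,p.round(3),np.hypot(*p).round(3),[None if x is None else np.round(x[[0,6]] if isinstance(x,np.ndarray) else np.array(x)[[0,6]],2) for x in r])
E
```

```text
[0.47856371 0.27825202] [0.60337743 0.07478191] [0.37566798 0.16111554] [0.48369541 0.13950274] 0.13884414052183341
[ 92.11814229 -28.40333718]
[ 0.48158951  0.1393351  -2.58903173] -148.34059110892852 [-0.00108625  0.00302353  0.00319214 -0.00285589 -0.0021059  -0.00016764]
leg 0.22191259759726734 0.07599763996486732
0.12 0.05 [0.414 0.159] 0.444 [array([-1.53, -1.86]), array([-0.39,  0.17])]
0.12 0.055 [0.411 0.163] 0.442 [array([-1.54, -1.87]), array([-0.4 ,  0.16])]
0.27 0.05 [0.407 0.157] 0.436 [array([-0.41, -2.81]), array([-0.4 ,  0.32])]
0.27 0.055 [0.403 0.16 ] 0.434 [array([-0.43, -2.82]), array([-0.4 ,  0.31])]
0.42 0.05 [0.4   0.153] 0.428 [array([-0.39, -2.67]), array([-0.4 ,  0.47])]
0.42 0.055 [0.395 0.155] 0.425 [array([-0.39, -2.69]), array([-0.4 ,  0.46])]
0.57 0.05 [0.393 0.148] 0.42 [array([-0.38, -2.52]), array([-0.39,  0.63])]
0.57 0.055 [0.388 0.15 ] 0.416 [array([-0.38, -2.54]), array([-0.4 ,  0.62])]
0.72 0.05 [0.387 0.142] 0.412 [array([-0.37, -2.37]), array([-0.39,  0.79])]
0.72 0.055 [0.382 0.143] 0.408 [array([-0.37, -2.38]), array([-0.4 ,  0.78])]
0.87 0.05 [0.382 0.135] 0.406 [array([-0.35, -2.21]), array([-0.39,  0.95])]
0.87 0.055 [0.378 0.136] 0.401 [array([-0.36, -2.22]), array([-0.4 ,  0.95])]
1.02 0.05 [0.379 0.128] 0.4 [array([-0.33, -2.05]), array([-0.39,  1.12])]
1.02 0.055 [0.374 0.128] 0.395 [array([-0.33, -2.06]), array([-0.39,  1.12])]
1.17 0.05 [0.376 0.12 ] 0.395 [array([-0.32, -1.89]), array([-0.37,  1.29])]
1.17 0.055 [0.371 0.12 ] 0.39 [array([-0.32, -1.89]), array([-0.38,  1.28])]
1.32 0.05 [0.375 0.112] 0.391 [array([-0.31, -1.71]), array([-0.36,  1.45])]
1.32 0.055 [0.37  0.111] 0.386 [array([-0.31, -1.72]), array([-0.36,  1.45])]
1.47 0.05 [0.374 0.104] 0.389 [array([-0.3 , -1.54]), array([-0.34,  1.63])]
1.47 0.055 [0.37  0.102] 0.384 [array([-0.3 , -1.54]), array([-0.35,  1.63])]
```

```bash
python3 - <<'E'
from h import *
C=np.array([.484,.1395]);th=-2.6;H=C+.062*u(th)
def pose(q,off,z,s=.055):
    b=th-np.pi/2+q; return [*(H+s*u(b)-off*u(b+np.pi/2)),z],down(b+3*np.pi/2)
move_gripper(0)
p,o=pose(.24,.0265,.09); move_ptp(p,o)
f0=np.array(read_ft_force())
for z in(.06,.045,.034,.025):
    p[2]=z; movel(p,o,speed=.08); f=np.array(read_ft_force())-f0; print(z,f.round(1))
    if np.linalg.norm(f)>8: break
else:
    for q in np.arange(.35,1.56,.15):
        p,o=pose(q,.0215,.025); movel(p,o,speed=.07); print(round(q,2),np.round(np.array(read_ft_force())-f0,1))
print(read_time_s())
save('side','d.png');cv2.imwrite('pics/d.png',cv2.resize(cv2.imread('pics/d.png')[130:290,150:360],None,fx=3,fy=3))
E
```

```text
0.06 [-0.7 -0.4  0.5]
0.045 [-1.   0.3  0.3]
0.034 [-1.3 -0.7 -0.4]
0.025 [-1.4 -0.2 -0.7]
0.35 [-1.4 -0.1  0.2]
0.5 [-2.  -0.6  1. ]
0.65 [-0.9  0.4  0.3]
0.8 [-1.9 -1.   1.6]
0.95 [-1.2 -0.7 -0.6]
1.1 [-1.1  0.9  0.1]
1.25 [-2.4  0.3  0.8]
1.4 [-1.   0.3  0.1]
1.55 [-1.   0.3  0.8]
8.5333
```

View pics/d.png

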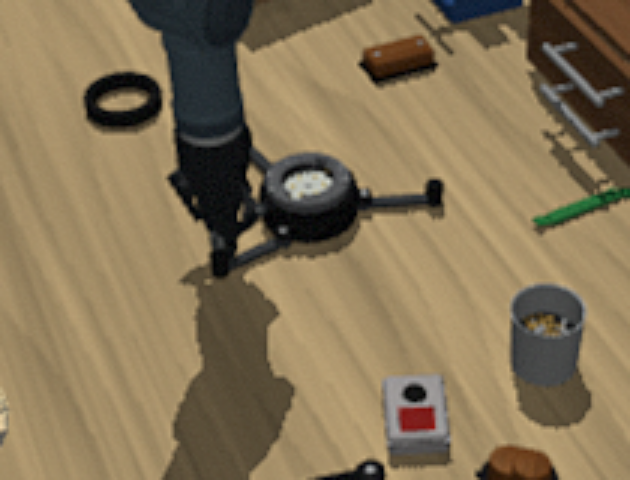

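The foot appears to have come out: its end is at the finger near (222,262) in the crop. I'll lift off and look at the lamp from directly above.

```bash
cat >> h.py <<'E'
def lamp_view(name,p,yaw=0):
    move_ptp(p,down(yaw)); pause(.15)
    P=camera_params('wrist');im=save('wrist',name)
    for n,z in dict(beacon=0,socket=.05,test_stud=.052,prop_foot=.03,prop_hinge=.021).items():
        for d in tip_of('wrist',n)[:3]: print(n,np.round(d['at']),round(d['confidence'],2),np.round(at_z(P,d['at'],z)[:2],4))
    import pickle;pickle.dump((P,im),open(name+'.pkl','wb'))
E
python3 - <<'E'
from h import *
p=np.array(read_eef_pos());b=-2.6;movel([*(p[:2]-.012*u(b+np.pi/2)),.03],speed=.1)
p=np.array(read_eef_pos());p[2]=.1;movel(p,speed=.2)
move_gripper(.085)
lamp_view('e.png',[.484,.165,.26])
print(read_time_s())
E
```

```text
beacon [279. 203.] 0.84 [0.4853 0.1359]
socket [280. 216.] 0.75 [0.4862 0.1362]
test_stud [490. 293.] 0.73 [0.7283 0.0442]
prop_foot [169. 255.] 0.88 [0.3587 0.0817]
prop_foot [283. 203.] 0.4 [0.489  0.1442]
prop_hinge [237. 245.] 0.88 [0.4368 0.0916]
12.3917
```

View pics/e.png

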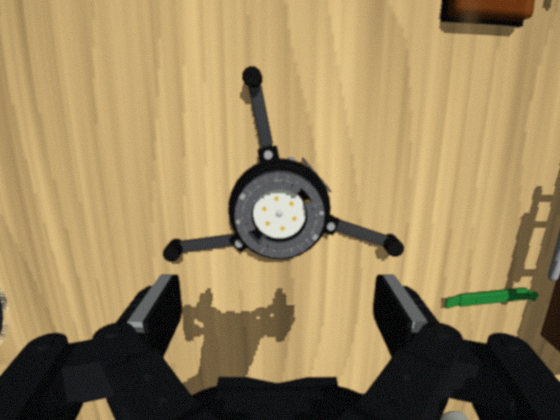

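The lamp turned about 10° and the foot stopped part way at about 1.0 rad. In this view the centre is (279,214), the feet ends are (252,76) and (394,246), the swinging foot's end is (172,251), and the notches are at (304,194) and (255,236). I'll push again at the rubber end, where less force is needed.

```bash
cat >> h.py <<'E'
from scipy.optimize import least_squares
def fit(P,A,B,F,C):
    A,B,F=[at_z(P,x,.03)[:2] for x in(A,B,F)];C=at_z(P,C,.05)[:2]
    f=lambda p:np.r_[p[:2]+.142*u(p[2]-2*np.pi/3)-A,p[:2]+.142*u(p[2]+2*np.pi/3)-B,(p[:2]-C)*2]
    s=least_squares(f,[*C,np.arctan2(*(2*C-A-B)[::-1])]);C=s.x[:2];th=s.x[2];v=F-C-.062*u(th)
    q=(np.arctan2(v[1],v[0])-(th-np.pi/2)+np.pi)%(2*np.pi)-np.pi
    print('C',C,'th',th,'res',s.fun.round(4),'leg',q,'|v|',np.hypot(*v),'F',F);return C,th,q,F
E
python3 - <<'E'
from h import *
import pickle
P,im=pickle.load(open('e.png.pkl','rb'))
C,th,q,F=fit(P,(252,76),(394,246),(172,251),(280,216))
N1=at_z(P,(304,194),.05);N2=at_z(P,(255,236),.05);d=N2-N1;print('notch th',np.arctan2(d[1],d[0]),(N1+N2)/2)
H=C+.062*u(th)
for qq in np.r_[q-.15,np.arange(q,1.6,.1)]:
    b=th-np.pi/2+qq;p=H+.08*u(b)-.021*u(b+np.pi/2)
    out=[]
    for t in(0,.15,.3,.45):
        Rt=R.from_rotvec(t*np.array([-p[1],p[0],0])/np.hypot(*p))*R.from_quat(down(b+np.pi))
        tip=np.array([*p,.01]);tcp=tip-.019*Rt.as_matrix()[:,2]
        out.append(inverse_kinematics(tcp,Rt.as_quat()) is not None)
    print(round(qq,2),p.round(3),np.hypot(*p).round(3),out,Rt.as_matrix()[:,2].round(2))
E
```

```text
C [0.48543629 0.13626761] th -2.4141640262259316 res [-0.0013  0.001   0.0035 -0.0022 -0.0011  0.0006] leg 0.9448344667413302 |v| 0.07724391336765528 F [0.36228269 0.08721638]
notch th -2.4070859565784684 [0.4849625  0.13659195 0.05      ]
0.79 [0.36 0.12] 0.38 [True, True, True, True] [-0.41 -0.14 -0.9 ]
0.94 [0.357 0.108] 0.373 [True, True, True, True] [-0.42 -0.13 -0.9 ]
1.04 [0.357 0.1  ] 0.37 [True, True, True, True] [-0.42 -0.12 -0.9 ]
1.14 [0.357 0.091] 0.368 [True, True, True, True] [-0.42 -0.11 -0.9 ]
1.24 [0.357 0.083] 0.367 [True, True, True, True] [-0.42 -0.1  -0.9 ]
1.34 [0.359 0.075] 0.367 [True, True, True, True] [-0.43 -0.09 -0.9 ]
1.44 [0.361 0.067] 0.367 [True, True, True, True] [-0.43 -0.08 -0.9 ]
1.54 [0.364 0.059] 0.369 [True, True, True, True] [-0.43 -0.07 -0.9 ]
```

```bash
python3 - <<'E'
from h import *
C=np.array([.4854,.1363]);th=-2.412;H=C+.062*u(th)
def pose(q,off,z,s=.08):
    b=th-np.pi/2+q; return [*(H+s*u(b)-off*u(b+np.pi/2)),z],down(b+np.pi)
move_gripper(0)
p,o=pose(.94,.030,.08); move_ptp(p,o)
f0=np.array(read_ft_force()); p[2]=.03; movel(p,o,speed=.1)
for q in (1.0,1.15,1.3,1.4,1.5,1.58):
    p,o=pose(q,.021,.03); movel(p,o,speed=.05); print(q,np.round(np.array(read_ft_force())-f0,1),np.round(read_eef_pos(),3))
p,o=pose(1.5,.03,.03);movel(p,o,speed=.1);p[2]=.1;movel(p,o,speed=.2)
move_gripper(.085)
lamp_view('f.png',[.484,.165,.26])
print(read_time_s())
E
```

```text
1.0 [-0.8  0.  -0.1] [0.358 0.103 0.031]
1.15 [-1.3  0.9  0.5] [0.357 0.091 0.03 ]
1.3 [-0.7 -0.1 -0.2] [0.358 0.079 0.03 ]
1.4 [-1.4 -0.4  0.8] [0.36  0.071 0.03 ]
1.5 [-1.1 -0.   0.4] [0.363 0.063 0.03 ]
1.58 [-1.9  0.  -0.8] [0.366 0.057 0.03 ]
beacon [281. 200.] 0.97 [0.485  0.1386]
socket [285. 217.] 0.67 [0.4891 0.1336]
test_stud [238. 222.] 0.55 [0.4403 0.1285]
prop_foot [191. 284.] 0.64 [0.3795 0.0434]
prop_hinge [239. 246.] 0.9 [0.4363 0.0895]
19.7917
```

View pics/f.png

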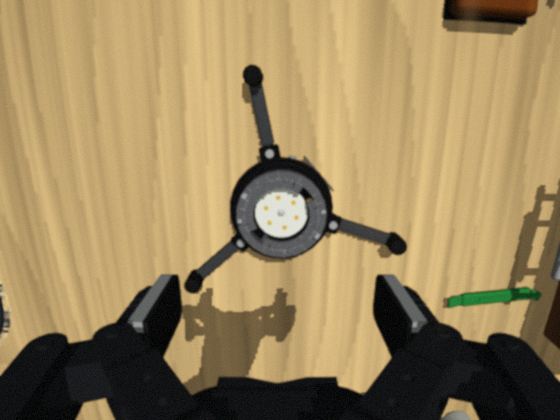

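The foot is now seated: its end is at (193,284), in line with the centre (281,214). The other ends are at (253,75) and (397,244), and the notches at (306,193) and (258,234). Next I'll measure the lamp centre from two opposite yaws to cancel the camera bias, then look at the lens.

```bash
cat >> h.py <<'E'
def disc(im,guess,lo=130,r=90):
    g=im.min(axis=2);m=(g>lo).astype(np.uint8);x,y=map(int,guess)
    k=np.zeros_like(m);cv2.circle(k,(x,y),r,1,-1);m=cv2.morphologyEx(m*k,cv2.MORPH_CLOSE,np.ones((9,9)))
    n,l,s,c=cv2.connectedComponentsWithStats(m)
    j=1+np.argmin(np.hypot(*(c[1:]-guess).T)+1e3*(s[1:,4]<300))
    h=cv2.convexHull(np.argwhere(l==j)[:,::-1].astype(np.int32));e=cv2.fitEllipse(h);return e
E
python3 - <<'E'
from h import *
import pickle
P,im=pickle.load(open('f.png.pkl','rb'))
C,th,q,F=fit(P,(253,75),(397,244),(193,284),(281,215))
d=at_z(P,(258,234),.05)-at_z(P,(306,193),.05);print('notch th',np.arctan2(d[1],d[0]))
e=disc(im,(281,214),r=34);print(e,at_z(P,e[0],.048)[:2])
for k,yaw in enumerate((0,2.5)):
    tx=np.array([-np.sin(yaw),np.cos(yaw)])
    move_ptp([*(C+.006*tx),.18],down(yaw));pause(.15)
    P=camera_params('wrist');im=save('wrist',f'g{k}.png');pickle.dump((P,im),open(f'g{k}.pkl','wb'))
    g=proj(P,[*C,.05])[0]
    e=disc(im,g,r=44);print(yaw,g,e,at_z(P,e[0],.048)[:2])
    for d in tip_of('wrist','socket')[:1]: print(d,at_z(P,d['at'],.05)[:2])
print(read_time_s())
move_ptp([.508,-.30,.2],down(0));pause(.15)
P=camera_params('wrist');im=save('wrist','l.png');pickle.dump((P,im),open('l.pkl','wb'))
for n,z in dict(lens=0,lens_lug=.014).items():
    for d in tip_of('wrist',n)[:3]: print(n,np.round(d['at']),round(d['confidence'],2),np.round(at_z(P,d['at'],z)[:2],4))
print(read_time_s())
a=cv2.imread('pics/g0.png')[60:260,140:420];b=cv2.imread('pics/l.png')[60:340,100:460]
cv2.imwrite('pics/gl.png',np.hstack([cv2.resize(a,(390,279)),cv2.resize(b,(359,279))]))
E
```

```text
C [0.48490178 0.13627721] th -2.406341237067518 res [-0.0021  0.0015  0.0028 -0.0027 -0.0003  0.0006] leg 1.560132609935705 |v| 0.07659090887582774 F [0.38156954 0.04392273]
notch th -2.4084978453875006
((280.9151306152344, 212.9610137939453), (47.60343933105469, 52.701805114746094), 84.6318588256836) [0.48498744 0.13756856]
0 [274.48614322 220.16631042] ((274.8291320800781, 217.36170959472656), (60.9548454284668, 67.70695495605469), 85.5340576171875) [0.48517288 0.1380037 ]
{'at': [277.0, 220.5], 'confidence': 0.73} [0.48692003 0.13599756]
2.5 [275.96460442 218.95704565] ((274.3804016113281, 211.54811096191406), (62.479515075683594, 67.56229400634766), 60.41482925415039) [0.48260303 0.1310839 ]
{'at': [275.4, 216.9], 'confidence': 0.89} [0.48423567 0.13463695]
22.8083
lens [242. 315.] 0.94 [ 0.4689 -0.4407]
lens [341. 317.] 0.91 [ 0.5803 -0.4431]
lens [275. 207.] 0.6 [ 0.5058 -0.3147]
lens_lug [300. 226.] 0.75 [ 0.5304 -0.3293]
lens_lug [268. 311.] 0.71 [ 0.4988 -0.4254]
lens_lug [315. 322.] 0.59 [ 0.55   -0.4399]
24.7
```

View pics/gl.png

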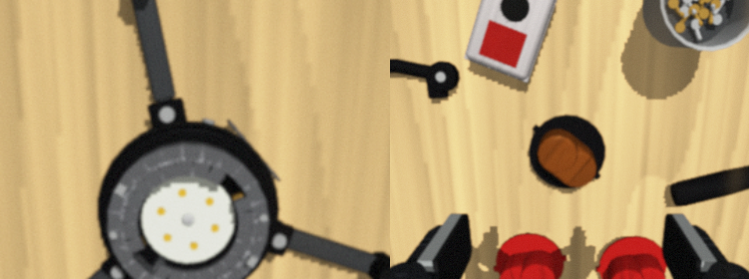

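The amber cap at crop (567,151) is the lens: round black flange, oblong amber crown, pips at (535,127) and (598,177). The two red caps sit below it. I'll compute its pose, and cross-check the lamp centre from its three feet.

```bash
python3 - <<'E'
from h import *
import pickle
P,im=pickle.load(open('f.png.pkl','rb'))
print('feet centroid',np.mean([at_z(P,x,.03)[:2] for x in((253,75),(397,244),(193,284))],0),P['K'])
m=[]
for k,yaw in enumerate((0,2.5)):
    P,im=pickle.load(open(f'g{k}.pkl','rb'))
    g=im.min(axis=2).astype(int)
    e=disc(im,proj(P,[.485,.136,.05])[0],r=44)
    # predicted edges for lip circles
    c=at_z(P,e[0],.048)[:2];t=np.linspace(0,2*np.pi,60)
    for z in(.05,.046,.038): q=proj(P,[[*(c+.029*u(a)),z] for a in t]);ee=cv2.fitEllipse(q.astype(np.float32));print(k,z,np.round(ee[0],1),np.round(ee[1],1))
    print('got',np.round(e[0],1),np.round(e[1],1)); m.append(c)
    for lo in(90,170): e2=disc(im,e[0],lo=lo,r=44);print(lo,np.round(e2[0],1),np.round(e2[1],1))
M=R.from_euler('z',2.5).as_matrix()[:2,:2]
for mm in (m,[np.array([.4869,.1360]),np.array([.4842,.1346])]):
    b=np.linalg.solve(np.eye(2)-M,mm[0]-mm[1]);print('C',mm[0]-b,'bias',b)
P,im=pickle.load(open('l.pkl','rb'))
off=lambda x,y:(x-390+100,y*280/279+60)
a=at_z(P,off(535,127),.018)[:2];b=at_z(P,off(598,177),.018)[:2];print('pips',a,b,np.linalg.norm(a-b),(a+b)/2,np.degrees(np.arctan2(*(b-a)[::-1])),'flange c',at_z(P,off(567,151),.018)[:2])
# amber crown
h=cv2.cvtColor(im,cv2.COLOR_RGB2HSV);mk=((h[...,0]<18)&(h[...,0]>5)&(h[...,1]>170)).astype(np.uint8);kk=np.zeros_like(mk);cv2.circle(kk,(277,212),45,1,-1)
pts=np.argwhere(mk*kk)[:,::-1].astype(np.float32);r=cv2.minAreaRect(pts);print(r,at_z(P,r[0],.046)[:2])
bx=np.array([at_z(P,x,.046)[:2] for x in cv2.boxPoints(r)]);d=bx-np.roll(bx,1,0);print([(round(float(np.hypot(*x)),4),round(float(np.degrees(np.arctan2(x[1],x[0]))),1)) for x in d])
# dark flange
mk=((im.max(axis=2)<60)).astype(np.uint8)*kk;mm=cv2.convexHull(np.argwhere(mk)[:,::-1].astype(np.int32));e=cv2.fitEllipse(mm);print(e,at_z(P,e[0],.016)[:2])
E
```

```text
feet centroid [0.4853414  0.13764168] [[335.84835429   0.         277.01146738]
 [  0.         335.84835429 214.979756  ]
 [  0.           0.           1.        ]]
0 0.05 [274.8 217. ] [69.  72.4]
0 0.046 [274.8 215.5] [68.1 71.4]
0 0.038 [274.8 212.7] [66.4 69.4]
got [274.8 217.4] [61.  67.7]
90 [274. 217.] [87.8 87.8]
170 [274.9 217.6] [59.2 66.4]
1 0.05 [274.4 211.1] [70.4 73.5]
1 0.046 [274.4 209.7] [69.5 72.5]
1 0.038 [274.5 207. ] [67.7 70.5]
got [274.4 211.5] [62.5 67.6]
90 [274. 211.] [87.7 87.9]
170 [274.2 211.6] [60.8 66.5]
C [0.48503759 0.13411685] bias [0.00013529 0.00388685]
C [0.48578259 0.13485143] bias [0.00111741 0.00114857]
pips [ 0.47827646 -0.29051824] [ 0.53844611 -0.34015171] 0.0779991537156171 [ 0.50836129 -0.31533498] -39.51895468790375 flange c [ 0.50813678 -0.3137656 ]
((276.5862121582031, 218.9655303955078), (65.27375030517578, 46.0072021484375), 41.633541107177734) [ 0.50777429 -0.31209437]
[(0.0591, 136.4), (0.0403, 48.8), (0.0571, -42.0), (0.0421, -128.6)]
((277.0154113769531, 212.21392822265625), (71.96977233886719, 78.1046142578125), 117.69629669189453) [ 0.508157   -0.31503744]
```

```bash
python3 - <<'E'
from h import *
L=np.array([.5078,-.3163]);C=np.array([.4853,.1350]);th=-2.4075
best=None
for k in(0,1):
    y=np.radians(49)+k*np.pi; y=(y+np.pi)%(2*np.pi)-np.pi
    d=th+np.pi-np.radians(-41)   # +83 deg
    print(np.degrees([y,y+d]))
    for y2 in(y+d,y+d-.61):
        r=inverse_kinematics([*C,.08],down(y2));print(k,np.round(np.degrees(y2)),None if r is None else np.round(r,2))
    r=inverse_kinematics([*L,.04],down(y));print(k,'grasp',None if r is None else np.round(r,2))
y=np.radians(49);
move_ptp([*L,.09],down(y));movel([*L,.040],speed=.1)
move_gripper(.02,50);print('gap',read_finger_gap(),read_grasp_force())
movel([*L,.16],speed=.2)
print(read_finger_gap(),read_grasp_force(),read_time_s())
save('side','s1.png')
E
```

```text
[ 49.         132.06041082]
0 132.0 [ 0.26  0.44 -0.7   2.04  0.4   0.79  1.62]
0 97.0 [ 0.25  0.44 -0.7   2.04  0.39  0.79  1.02]
0 grasp [ 0.71  0.57 -0.27  1.84  0.21  0.76  1.18]
[-131.          -47.93958918]
1 -48.0 [-0.06  0.37 -0.33  2.06  0.17  0.74 -1.33]
1 -83.0 [-0.13  0.36 -0.25  2.06  0.13  0.74 -1.91]
1 grasp [ 0.32  0.56  0.21  1.86 -0.16  0.74 -1.67]
gap 0.035263288834015104 51.7558591067791
0.03487192785003481 51.27743303775787 27.3917
```

```bash
python3 - <<'E'
from h import *
C=np.array([.4853,.1350]);o=down(np.radians(132.06))
move_ptp([*C,.105],o);pause(.2)
f0=np.array(read_ft_force())
save('wrist','w1.png');save('side','s2.png')
for z in(.094,.090,.087,.084,.081,.079):
    movel([*C,z],o,speed=.04);f=np.array(read_ft_force())-f0;e=np.array(read_eef_pos());print(z,f.round(1),np.round(e,4))
    if abs(f[2])>10: break
print(np.round(np.array(read_ft_torque()),2),read_time_s())
a=cv2.imread('pics/w1.png')[100:400,100:460];b=cv2.imread('pics/s2.png')[130:250,180:320]
save('side','s3.png');c=cv2.imread('pics/s3.png')[130:250,180:320]
cv2.imwrite('pics/m.png',np.hstack([cv2.resize(a,(400,400)),np.vstack([cv2.resize(b,(300,200)),cv2.resize(c,(300,200))])]))
E
```

```text
0.094 [ 0.2  0.  -0.6] [0.4849 0.135  0.0935]
0.09 [-0.9  0.1  0.6] [0.4851 0.135  0.0897]
0.087 [-0.6 -0.2  0.8] [0.4851 0.1349 0.0868]
0.084 [-1.4  0.8  0.9] [0.4851 0.1349 0.0838]
0.081 [-0.7  0.9  0.9] [0.4851 0.1349 0.0808]
0.079 [-1.3  1.1  0.3] [0.4853 0.135  0.0789]
[ 0.    0.03 -0.01] 31.0833
```

View pics/m.png

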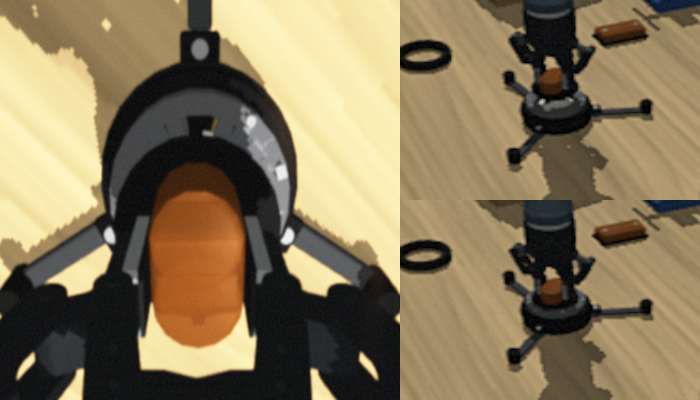

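The lens slid into the notches without resistance. I'll seat it, then turn it clockwise by 0.61 rad.

```bash
python3 - <<'E'
from h import *
C=np.array([.4853,.1350]);y0=np.radians(132.06);f0=np.array(read_ft_force());t0=np.array(read_ft_torque());z=.079
for z in(.078,.077):
    movel([*C,z],down(y0),speed=.04);f=np.array(read_ft_force())-f0;print(z,f.round(1))
    if f[2]>4: break
pause(.2)
for a in np.linspace(.07,.63,9):
    move_ptp([*C,z],down(y0-a));print(round(a,2),(np.array(read_ft_force())-f0).round(1),(np.array(read_ft_torque())-t0).round(3))
pause(.3)
yy=R.from_quat(read_tcp_rot()).as_matrix()[:,1];print('turn',y0-np.arctan2(yy[1],yy[0]),np.round(read_eef_pos(),4),read_grasp_force(),read_finger_gap(),read_time_s())
w=save('wrist','w2.png');s=save('side','s4.png');P=camera_params('wrist')
print([(d['at'],d['confidence']) for d in tip_of('wrist','test_stud')[:2]])
cv2.imwrite('pics/n.png',np.hstack([cv2.resize(w[100:400,100:460,::-1],(480,400)),cv2.resize(s[130:250,180:320,::-1],(300,400))]))
E
```

```text
0.078 [-1.4 -1.6  5.9]
0.07 [-1.6 -0.8  7.2] [ 0.047  0.336 -0.031]
0.14 [-0.8 -0.4  7.2] [-0.005  0.276 -0.047]
0.21 [-1.  -1.7  6.3] [-0.022  0.201 -0.059]
0.28 [-0.3 -0.7  7.2] [-0.035  0.191 -0.054]
0.35 [-1.7  0.6  6.9] [-0.072  0.261 -0.093]
0.42 [-0.5 -0.1  6.2] [-0.021  0.197 -0.01 ]
0.49 [-0.2 -0.5  7. ] [-0.128  0.17  -0.03 ]
0.56 [-0.2 -0.4  7.4] [-0.097  0.145 -0.016]
0.63 [-0.6 -1.6  6.6] [-0.054  0.159 -0.012]
turn 0.6270296693224178 [0.4862 0.1352 0.0788] 52.1661351621151 0.03499551965515108 34.1333
[([275.1, 184.1], 0.66)]
```

View pics/n.png

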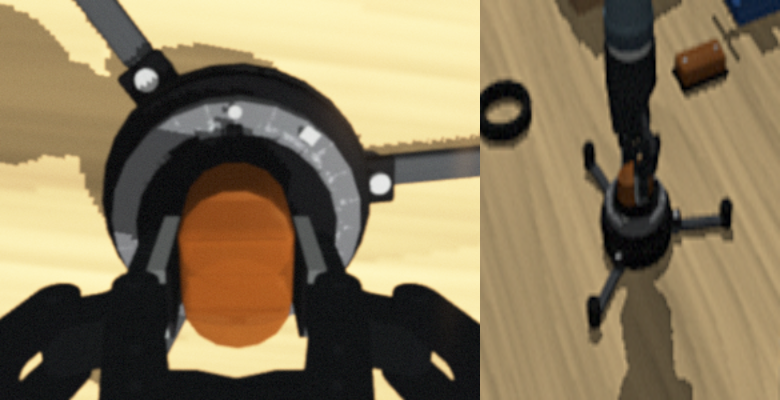

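The stud at (235,112) is in line with the crown's long axis, with the lock block further on at (310,135). The lens is seated under the lip and still gripped, so I'm handing in.

```bash
python3 -c "
from h import *
print(sign_off())"
```

```text
the job is handed in; nothing more can be done
None
```

I handed the job in at about 34 s of the 54 s allowed, but sign-off returned no verdict. The foot looks seated (about 1.56 rad, measured before the lens went in), and the lens is in the collar at the test stud (0.63 rad of turn), short of the lock and still gripped at 52 N. The first push at the foot turned the lamp about 10° on the shelf.

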